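# Turn the hob down and stir the roasting chestnuts

## Robot

A 6-joint arm with a two-finger parallel gripper is mounted at the origin on the work surface. World frame = base frame: x ahead of the robot, y to its left, z up, the work surface at z = 0. Lengths are in m, angles in degrees, forces in N, time in s.
With the tool pointing down it reaches from about 0.4 to 0.825 m from the base axis. Payload 7 kg.
Tool frame: the origin (TCP) lies between the finger pads; the fingertips stand 22 mm ahead of it and the grasp point (between the pads) lies 3 mm ahead of it; z points along the fingers, y is the line along which they close (so a half turn about z gives the same grasp; the last joint's range is limited). The gripper opens to 88 mm and grips with 3 to 60 N. Pads are 19 mm wide; open, the fingers measure 130 mm over their backs; the gripper's body (78 mm by 193 mm) begins 47 mm behind the grasp point.
Start: joints at [-53.222, 20.546, 0.682, 0, -70.136, -16.507], TCP at [0.234, -0.633, 0.249] pointing down, gripper open.
Joint ranges: [-176.03, 176.03], [-82.01, 121.73], [-58.28, 71.71], [-173.87, 95.51], [-174.79, -0.11], [-173.66, 173.66]. Speed limits (degrees/s): [136.94, 136.94, 172.46, 180, 180, 180].

## Interface

Orientations are given as [roll, pitch, yaw] about the fixed x, y, z axes, in that order (R = Rz(yaw) Ry(pitch) Rx(roll)).
In Python, from plant import r, vision gives the robot as it stands.
- The arm moves only by the shell command python3 -m pendant 'ROWS' [FORCE]. ROWS is JSON, a list that holds one entry, the list of rows, each a list of 7 numbers: the shift along the tool's x, y, z scaled (see below), then the turn, a rotation vector about the tool's x, y, z scaled (see below), then the opening, from -1 (shut) to 1 (fully open). In form: [[[x, y, z, wx, wy, wz, fingers], ...]]. A call has exactly 8 rows; each row shifts and turns the commanded pose from where the row before left it, along the tool's axes as they then stand; what a row does not reach is not made up. The controller multiplies each number of a shift by 20 mm and each number of a turn by 4 degrees. A row lasts 1/10 s, in which the tool goes at most 50 mm and 8.59 degrees, less where a joint would pass 70% of its speed; a pose out of reach is approached as far as the arm can. A call with a number of a shift or a turn outside -1 to 1 is refused whole. A call with a gripper value outside its range is refused whole. The fingers move at their own pace and stop on an object; FORCE is the grip in N (left out, the last holds). Time passes only in rows, so rows that do not move let the fingers close, or fill a call up. It gives the time, the measured TCP pose, the force, the opening and the grip force at its end, in the units of the state.
- r.get_state(): the state, without advancing time (a new reading comes with each control period).
- vision.capture(name): name is "scene" or "top"; returns a dict with "frame" (400x640x3 uint8, blue, green, red), "depth" (400x640 float32, m along the optical axis (not along the pixel's ray), 0 where there is no reading), "camera_matrix" (3x3 intrinsics, pixels), "extrinsics" (4x4, takes a point from world to camera coordinates). Camera axes: x right, y up, looking along -z (the intrinsics and any distortion apply to the point x, -y, -z); pixel columns grow to the right and rows downward; lengths in m; the calibration is good to about 2 mm. A picture is of the moment at which its call begins.
- r.close_job(): hands the job in; it is judged then, once.
The state is a dict: "time_s": time; "joints": joint angles; "qd": joint speeds; "joint_torque": joint torques, N m; "tcp_pos": TCP position; "eef_rot": TCP orientation; "contact_force": force on the tool from outside, world axes, zero at the start; "moment": the same for the moment, N m; "gripper_width": finger opening in m; "gripper_force": force on a finger pad.
Only numpy, scipy, OpenCV 4.12 (cv2) and the standard library are available. Lean on these libraries where they do the work, as an engineer would, in place of code of your own. Each camera call takes 0.05 s, during which the arm holds its last target. There are 200 camera calls.

## Task

First turn the hob's dial down to low, the blue mark. Then take the wooden spatula from its stand and stir the chestnuts about with it, three full wide circles round the pan with the blade down by the pan's floor, keeping every chestnut in the pan and not bumping the wire shelf above. Finally stand the spatula blade-down in the blue crock and let go; leave the other things on the counter where they are.

Things in the scene. Friction and masses are not known exactly. Their poses are not given: they have to be found in the camera images.
- hob: Portable black hob, 360 deep (x) x 280 wide (y) x 55 mm high, fixed. Origin: centre of its underside, on the counter. Its x axis points away from the robot side: dial near its -x edge, pan behind it.
- dial (a joint): Hob dial, rad, grows clockwise seen from above. Four snapping detents: 0 off (white dot), 0.7 low (blue dot), 1.4 medium (yellow dot), 2.1 high (red dot); stops at 0 and 2.1. Starts at medium or high. Takes up to about 0.08 N m; when let go it settles in the nearest detent.
- dial_grip (a point): Point on the dial's vertical axis at grip height, 92 mm above the counter, at hob x = -133 mm, y = 0. Grey disc, 40 mm diameter, with a raised grip bar 38 long x 14 wide x 32 mm high whose top is 7 mm above this point. This point's x axis lies along the bar and turns with it (bar yaw = hob yaw - 2.09 - dial value); a white pointer line marks the bar's -x end.
- pan: Dark steel open frying pan, fixed on the hob. Origin: centre of its underside, 55 mm above the counter, at about hob x = 40 mm, y = 0. 50 mm high, base 5 mm, walls 4 mm; inner radius 88 mm at the floor, 111 mm at the rim. A wooden handle, 18 mm thick, sticks out along the pan's +y to r = 270 mm, rising from 40 to 75 mm above the underside.
- pan_c (a point): Centre of the pan's inner floor, 5 mm above the pan's origin; axes as the pan's, z up. At the start the chestnuts lie in a loose ring 38 to 64 mm from this point, leaving the middle free.
- nut1: Chestnut 1 of 8 loose in the pan: brown, flattened round, 29 mm diameter, 23 mm high, 14 g. Origin at its centre.
- nut2: Chestnut 2 of 8 loose in the pan: brown, flattened round, 29 mm diameter, 23 mm high, 14 g. Origin at its centre.
- nut3: Chestnut 3 of 8 loose in the pan: brown, flattened round, 29 mm diameter, 23 mm high, 14 g. Origin at its centre.
- nut4: Chestnut 4 of 8 loose in the pan: brown, flattened round, 29 mm diameter, 23 mm high, 14 g. Origin at its centre.
- nut5: Chestnut 5 of 8 loose in the pan: brown, flattened round, 29 mm diameter, 23 mm high, 14 g. Origin at its centre.
- nut6: Chestnut 6 of 8 loose in the pan: brown, flattened round, 29 mm diameter, 23 mm high, 14 g. Origin at its centre.
- nut7: Chestnut 7 of 8 loose in the pan: brown, flattened round, 29 mm diameter, 23 mm high, 14 g. Origin at its centre.
- nut8: Chestnut 8 of 8 loose in the pan: brown, flattened round, 29 mm diameter, 23 mm high, 14 g. Origin at its centre.
- wire_shelf: Fixed steel wire shelf over the rear of the hob. Origin on the counter, same place and yaw as the hob. Wires up to 8 mm thick, 265 mm above the counter, span x = 5 to 235 and y = -210 to 210 mm in its frame: the front edge runs 35 mm to the robot's side of the pan's centre, open in front. Two posts, 14 mm diameter, at x = 235, y = -210 and 210 mm.
- stand: Dark wooden block, 50 (x) x 85 (y) x 60 mm high, fixed, with a well 16 x 48 mm and 50 mm deep in its top in which the spatula stands. Origin: centre of its underside, on the counter. Stand and crock swap sides between runs.
- spatula: Light wooden spatula, 250 mm long, 60 g, standing upright in the stand, about 10 mm above the counter. Origin: middle of the blade's bottom edge; z runs up along the handle, y across the blade. Blade 40 wide (y) x 9 thick (x), up to z = 75 mm; from there to z = 250 mm a straight handle 14 (x) x 15 mm (y) with a red band at z = 180 mm. Lifts straight out of the well; stirring needs a firm grip.
- crock: Blue ceramic open crock, fixed, empty, 120 mm high, inner radius 43 mm at the mouth and 40 mm at its floor, 8 mm base. Origin: centre of its underside, on the counter. A spatula let go in it leans on the rim.
- spice_jar: Amber spice jar with red cap, 90 mm high, 48 mm diameter, a bystander. Origin: centre of its underside.
- pepper_mill: Dark wooden pepper mill, 150 mm high, 56 mm diameter, a bystander. Origin: centre of its underside.
- oil_tin: Green tin, 140 mm high, 60 mm diameter, a bystander. Origin: centre of its underside.
Mind the look-alikes: they are no part of the job. There is more than one size of the spatula; the job needs the middle-sized.

How it is judged (in metres and radians):
On the way, in this order (a step that is already met when the one before it is completed fails the run):
1. the dial is at low (blue mark) and stays there (value of joint dial between 0.5 and 0.9 rad), for 0.3 s.
2. while stirring with the held spatula, blade within 22 mm of the pan's floor: it passes the pan's -x side (all of step 1 and x of spatula in the frame of pan_c below -0.03 m and y of spatula in the frame of pan_c between -0.03 and 0.03 m and horizontal distance between spatula and pan_c below 0.09 m and z of spatula in the frame of pan_c below 0.022 m and contact force between the fingers and spatula above 0.5 N).
3. then its +x side (all of step 1 and x of spatula in the frame of pan_c above 0.03 m and y of spatula in the frame of pan_c between -0.03 and 0.03 m and horizontal distance between spatula and pan_c below 0.09 m and z of spatula in the frame of pan_c below 0.022 m and contact force between the fingers and spatula above 0.5 N).
4. then its +y side (all of step 1 and y of spatula in the frame of pan_c above 0.03 m and x of spatula in the frame of pan_c between -0.03 and 0.03 m and horizontal distance between spatula and pan_c below 0.09 m and z of spatula in the frame of pan_c below 0.022 m and contact force between the fingers and spatula above 0.5 N).
5. then its -y side, and of each pair of chestnuts that lay opposite one another (1 and 5, 2 and 6, 3 and 7, 4 and 8) at least one lies over 15 mm from where it began (all of step 1 and y of spatula in the frame of pan_c below -0.03 m and x of spatula in the frame of pan_c between -0.03 and 0.03 m and horizontal distance between spatula and pan_c below 0.09 m and z of spatula in the frame of pan_c below 0.022 m and contact force between the fingers and spatula above 0.5 N and distance of any of nut1, nut5 from where it was at the start of the episode above 0.015 m and distance of any of nut2, nut6 from where it was at the start of the episode above 0.015 m and distance of any of nut3, nut7 from where it was at the start of the episode above 0.015 m and distance of any of nut4, nut8 from where it was at the start of the episode above 0.015 m).
At the end, for the whole second after the job is handed in: The dial reads 0.5 to 0.9 rad (low, blue mark); the spatula is at rest, its blade end inside the crock less than 50 mm above the crock's underside and 46 mm from its axis, handle up, within 0.9 rad of vertical; all eight chestnuts lie in the pan (all of step 1 and horizontal distance between spatula and crock below 0.046 m and z of spatula in the frame of crock between 0 and 0.05 m and angle between spatula's own z axis and vertical below 0.9 rad and linear speed of spatula below 0.03 m/s and horizontal distance between each of nut1, nut2, nut3, nut4, nut5, nut6, nut7, nut8 and pan_c below 0.112 m and z of each of nut1, nut2, nut3, nut4, nut5, nut6, nut7, nut8 in the frame of pan_c below 0.06 m); the robot touches nothing.
It fails at once if a chestnut leaves the pan (horizontal distance between any of nut1, nut2, nut3, nut4, nut5, nut6, nut7, nut8 and pan_c above 0.125 m).
It fails at once if the wire shelf is bumped with more than 8 N (contact force between anything else and wire_shelf above 8 N).
It fails at once if a bystander is shifted by more than 30 mm or tipped (distance of any of spice_jar, pepper_mill, oil_tin from where it was at the start of the episode above 0.03 m or angle between any of spice_jar, pepper_mill, oil_tin's own z axis and vertical above 0.5 rad).
It also fails if it takes over 72 s, if anything falls off the work surface, if the arm or the gripper's body presses on something with over 40 N, if the wrist force passes 120 N, or if a joint passes its speed limit or range.

## Working session

There is one attempt and no reset: what is moved stays moved. The work goes in short steps, Python scripts to look and compute and a shell command to move; the robot and the scene stay as the last step left them, time stands still between calls to the robot, and variables do not carry over. Pictures are saved under pics/ and viewed, at most 12 in all, crops included, and the job is handed in when it is done.

```bash
ls; mkdir -p pics; cat > h.py <<'E'
import numpy as np, cv2, json
from plant import r, vision
def cap(n):
    c=vision.capture(n); np.savez(f'pics/{n}.npz',**{k:c[k] for k in('frame','depth','camera_matrix','extrinsics')}); return c
def load(n): return np.load(f'pics/{n}.npz')
def pts(c):
    K=c['camera_matrix'];E=c['extrinsics'];d=c['depth']
    v,u=np.mgrid[0:d.shape[0],0:d.shape[1]]
    P=np.stack([(u-K[0,2])/K[0,0]*d,-(v-K[1,2])/K[1,1]*d,-d],-1)
    R=E[:3,:3];t=E[:3,3]
    return (P-t)@R
def ray(c,u,v,z):
    K=c['camera_matrix'];E=c['extrinsics'];R=E[:3,:3];t=E[:3,3]
    o=-R.T@t; d=R.T@np.array([(u-K[0,2])/K[0,0],-(v-K[1,2])/K[1,1],-1])
    return o+d*(z-o[2])/d[2]
E
python3 - <<'E'
from h import *
for n in('scene','top'):
    c=cap(n); cv2.imwrite(f'pics/{n}0.png',c['frame']); print(n,c['camera_matrix'].round(1).tolist(),c['extrinsics'].round(3).tolist())
print(r.get_state())
E
```

```text
pics
scene [[387.2, 0.0, 320.6], [0.0, 387.2, 211.7], [0.0, 0.0, 1.0]] [[-0.69, 0.724, 0.005, 0.376], [-0.602, -0.577, 0.551, 0.242], [0.402, 0.377, 0.834, -1.24], [0.0, 0.0, 0.0, 1.0]]
top [[492.9, 0.0, 316.2], [0.0, 492.9, 196.6], [0.0, 0.0, 1.0]] [[0.012, -1.0, -0.002, -0.016], [0.99, 0.011, 0.14, -0.533], [-0.14, -0.004, 0.99, -1.622], [0.0, 0.0, 0.0, 1.0]]
{'time_s': 0.1, 'joints': array([-5.32189206e+01,  2.05869557e+01,  6.38279374e-01, -1.46184453e-02,
       -7.01355023e+01, -1.65091015e+01]), 'qd': array([ 0.03204109, -0.12893081,  0.190203  ,  0.03010326, -0.03825506,
       -0.01897269]), 'joint_torque': array([-1.26188821e-03, -5.84164310e+01,  2.93749791e+01,  7.01554924e+00,
        1.01432964e-02, -5.50372965e-05]), 'tcp_pos': array([ 0.23371764, -0.63281843,  0.24772474]), 'eef_rot': array([ 1.79915386e+02, -1.07461816e-02, -1.59732991e+02]), 'contact_force': array([-0.27822231,  0.39698228,  0.09228408]), 'moment': array([ 0.02855812,  0.03676558, -0.01749849]), 'gripper_force': 0.0, 'gripper_width': 0.08776308551690605}
```

View pics/scene0.png

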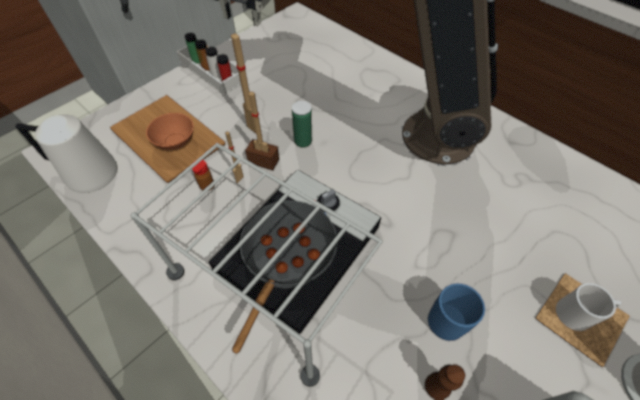

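View pics/top0.png

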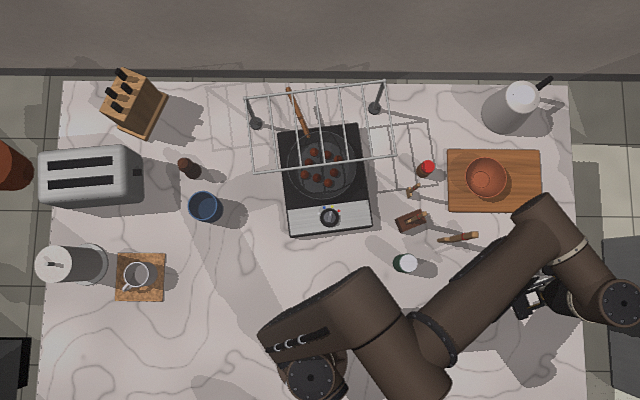

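The scene view shows the stand with a spatula near (260,155), a larger one behind it at (240,80), a small one at (233,155) and the crock at (457,312). In the top view the dial is at (331,217), the pan at (322,162) with its handle running to (291,90), the stand at (411,220) and the crock at (205,206). I'll zoom in on both.

```bash
python3 - <<'E'
from h import *
t=load('top')['frame'];s=load('scene')['frame']
a=cv2.resize(t[140:250,270:370],None,fx=4,fy=4,interpolation=2)
b=cv2.resize(t[150:260,390:490],None,fx=4,fy=4,interpolation=2)
cv2.imwrite('pics/z1.png',np.hstack([a,b]))
cv2.imwrite('pics/z2.png',cv2.resize(s[20:200,190:350],None,fx=3.3,fy=3.3,interpolation=2))
P=pts(load('top'))
for u,v in[(331,217),(310,217),(411,220),(421,214),(205,194),(205,206),(404,263),(189,167),(428,167),(413,190),(460,237),(474,234),(291,92),(320,230),(258,172),(390,156),(384,82),(248,95)]: print(u,v,P[v,u].round(3))
E
```

```text
331 217 [ 0.458 -0.058  0.098]
310 217 [0.461 0.01  0.061]
411 220 [ 0.453 -0.318  0.085]
421 214 [ 0.456 -0.318  0.242]
205 194 [0.532 0.357 0.073]
205 206 [0.501 0.372 0.004]
404 263 [ 0.314 -0.284  0.141]
189 167 [0.614 0.403 0.117]
428 167 [ 0.628 -0.376  0.09 ]
413 190 [ 0.547 -0.321  0.11 ]
460 237 [ 0.391 -0.436  0.223]
474 234 [ 0.393 -0.444  0.33 ]
291 92 [0.814 0.068 0.27 ]
320 230 [ 0.419 -0.023  0.055]
258 172 [0.571 0.16  0.267]
390 156 [ 0.621 -0.224  0.276]
384 82 [ 0.847 -0.209  0.272]
248 95 [ 0.9    0.237 -0.002]
```

View pics/z1.png

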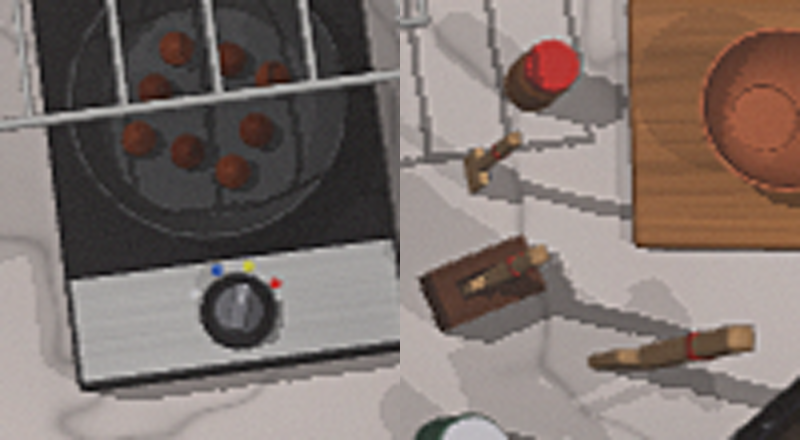

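View pics/z2.png

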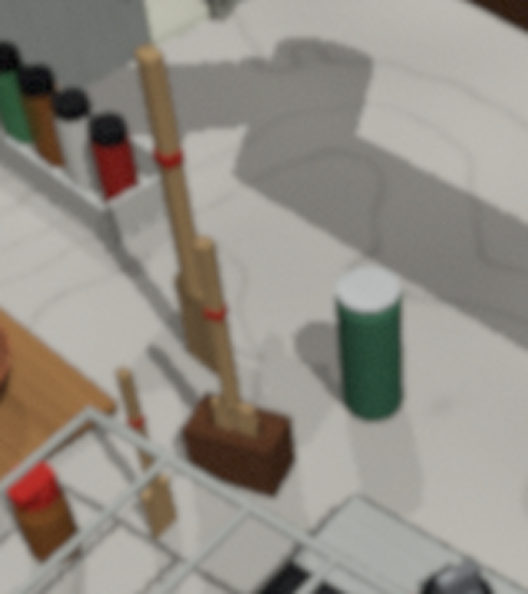

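Dial pointer is at medium (the yellow dot). The stand holds the middle spatula, and the look-alikes stand free behind it and beside the jar. Next I measure everything with depth from both cameras.

```bash
cat > m.py <<'E'
from h import *
from scipy.optimize import least_squares
def circ(q):
    f=lambda p:np.hypot(*(q-p[:2]).T)-p[2]
    return least_squares(f,[*q.mean(0),.1],loss='soft_l1',f_scale=.003).x
def near(P,x,y,d,z0,z1):
    m=(np.hypot(P[...,0]-x,P[...,1]-y)<d)&(P[...,2]>z0)&(P[...,2]<z1); return P[m],m
if __name__=='__main__':
  for n in('top','scene'):
    c=load(n);P=pts(c);P[c['depth']==0]=9
    print(n)
    q,m=near(P,.458,-.058,.03,.085,.11);
    if len(q): print('dial bar',len(q),q.mean(0).round(4),(q[:,:2].min(0)+q[:,:2].max(0))/2)
    for z0,z1 in((.1,.14),(.15,.18),(.2,.23),(.235,.3)):
        q,_=near(P,.456,-.318,.05,z0,z1)
        if len(q): print('spat',z0,len(q),q.mean(0).round(4),q.max(0).round(4),q.min(0).round(3))
    q,_=near(P,.45,-.318,.07,.055,.066)
    if len(q): print('stand',len(q),[np.round(a,4) for a in cv2.minAreaRect((q[:,:2]*1000).astype(np.float32))])
    q,_=near(P,.5,.36,.08,.112,.128)
    if len(q): print('crock',len(q),circ(q[:,:2]).round(4))
    q,_=near(P,.63,-.036,.14,.1,.112)
    if len(q): print('panrim',len(q),circ(q[:,:2]).round(4))
    q,_=near(P,.63,-.036,.3,.095,.15); d=np.hypot(q[:,0]-.63,q[:,1]+.036)
    q=q[(d>.13)&(q[:,0]>.7)&(abs(q[:,1]-.03)<.1)]
    if len(q): print('handle',len(q),q.mean(0).round(4),cv2.fitLine(q[:,:2].astype(np.float32),2,0,.01,.01).ravel().round(4))
    q,_=near(P,.6,-.03,.25,.25,.285); 
    e=q[(abs((q[:,0]-.596)+(q[:,1]+.032)*.13)<.02)]
    if len(e): print('shelf front',len(e),e.mean(0).round(4),cv2.fitLine(e[:,:2].astype(np.float32),2,0,.01,.01).ravel().round(4), q[:,2].max(),np.median(q[:,2]))
    q,_=near(P,.59,-.041,.25,.045,.062); 
    if len(q)>20: b=cv2.minAreaRect((q[:,:2]*1000).astype(np.float32)); print('hob',len(q),b)
    hsv=cv2.cvtColor(c['frame'],cv2.COLOR_BGR2HSV)
    q,m=near(P,.63,-.036,.1,.065,.1); br=m&(hsv[...,1]>110)
    k,l,s,ce=cv2.connectedComponentsWithStats(br.astype(np.uint8)); 
    for i in range(1,k):
        if s[i,4]>15: print('nut',s[i,4],P[l==i].mean(0).round(3))
  c=load('top')
  for nm,u,v,z in(('blue',270+217/4,140+270/4,.056),('yel',270+249/4,140+267/4,.056),('red',270+276/4,140+283/4,.056)): print(nm,ray(c,u,v,z).round(4))
E
python3 m.py
```

```text
top
dial bar 51 [ 0.46   -0.0537  0.0986] [ 0.46006752 -0.05334652]
spat 0.1 13 [ 0.4536 -0.3201  0.1233] [ 0.4609 -0.3174  0.1381] [ 0.449 -0.331  0.106]
spat 0.15 10 [ 0.4539 -0.3189  0.1653] [ 0.4602 -0.3166  0.1744] [ 0.449 -0.323  0.153]
spat 0.2 12 [ 0.453  -0.3195  0.2134] [ 0.4602 -0.3167  0.2279] [ 0.448 -0.325  0.2  ]
spat 0.235 32 [ 0.4554 -0.3233  0.2561] [ 0.4635 -0.3162  0.2641] [ 0.449 -0.332  0.237]
stand 247 [array([ 456.3715, -324.7603]), array([49.6215, 84.7937]), np.float64(22.9249)]
crock 172 [0.4895 0.3533 0.0452]
panrim 348 [ 0.6297 -0.0257  0.1115]
handle 206 [0.8033 0.0544 0.1235] [0.9089 0.417  0.8033 0.0544]
shelf front 471 [ 0.5986 -0.0305  0.268 ] [ 0.1381 -0.9904  0.5986 -0.0305] 0.2768786942510002 0.267763156732403
hob 5603 ((593.212158203125, -35.002532958984375), (361.00103759765625, 279.89208984375), 8.0844144821167)
nut 50 [0.678 0.001 0.078]
nut 36 [ 0.67  -0.044  0.08 ]
nut 34 [ 0.656 -0.079  0.078]
nut 37 [0.643 0.019 0.079]
nut 42 [ 0.61  -0.064  0.08 ]
nut 49 [0.602 0.031 0.078]
nut 36 [ 0.591 -0.006  0.08 ]
nut 52 [ 0.574 -0.046  0.078]
scene

[... 484 characters left out ...]
np.float64(21.9469)]
crock 441 [0.4914 0.3541 0.0452]
panrim 609 [ 0.6305 -0.0248  0.1119]
handle 604 [0.8194 0.0636 0.1257] [0.9089 0.417  0.8194 0.0636]
shelf front 879 [ 0.5979 -0.0136  0.2669] [ 0.1391 -0.9903  0.5979 -0.0136] 0.2716586931081326 0.2667333266976291
hob 9099 ((593.1978149414062, -34.36151123046875), (359.941162109375, 279.7534484863281), 8.08852767944336)
nut 27 [ 0.581 -0.052  0.078]
nut 85 [ 0.614 -0.063  0.077]
nut 96 [ 0.658 -0.076  0.077]
nut 83 [ 0.596 -0.006  0.077]
nut 70 [ 0.674 -0.043  0.078]
nut 102 [0.606 0.033 0.076]
nut 98 [0.646 0.02  0.077]
nut 109 [0.682 0.004 0.077]
blue [ 0.4939 -0.0366  0.056 ]
yel [ 0.4967 -0.0632  0.056 ]
red [ 0.4836 -0.0856  0.056 ]
```

```bash
cat > go.py <<'E'
# usage: go.py x y z [roll pitch yaw] -> total shift units (20mm) and turn units (4deg) in tool axes
import sys
from h import *
from scipy.spatial.transform import Rotation as Ro
a=[float(v) for v in sys.argv[1:]]
s=r.get_state(); R=Ro.from_euler('xyz',s['eef_rot'],degrees=True)
d=R.inv().apply(np.array(a[:3])-s['tcp_pos'])/.02
print('pos',s['tcp_pos'].round(4),'rot',s['eef_rot'].round(2),'t',round(s['time_s'],2),'j',s['joints'].round(0))
print('shift units (tool):',d.round(2))
if len(a)>3: 
    T=Ro.from_euler('xyz',a[3:],degrees=True)
    print('turn units (tool):',(np.degrees((R.inv()*T).as_rotvec())/4).round(2), 'shift after turn:',(T.inv().apply(np.array(a[:3])-s['tcp_pos'])/.02).round(2))
E
python3 -m pendant '[[[0,0,-1,0,0,0,1],[0,0,-1,0,0,0,1],[0,0,-1,0,0,0,1],[0,0,-1,0,0,0,1],[0,0,-1,0,0,0,1],[0,0,-1,0,0,0,1],[0,0,-1,0,0,0,1],[0,0,-1,0,0,0,1]]]' 60
python3 go.py .4615 -.0532 .25 180 0 168
```

```text
time_s: 0.9
tcp_pos: [0.2338, -0.633, 0.4089]
eef_rot: [179.9, -0.0, -159.7]
contact_force: [-0.9, -0.1, 0.7]
gripper_width: 0.0876
gripper_force: 0.0
pos [ 0.2338 -0.633   0.4089] rot [ 179.95   -0.   -159.73] t 0.9 j [-53.  18.  17.  -0. -89. -17.]
shift units (tool): [-20.72  23.24   7.96]
turn units (tool): [ 0.01 -0.    8.07] shift after turn: [-5.11 30.72  7.94]
```

```bash
for i in 1 2 3; do :; done
python3 -m pendant '[[[-0.863,0.968,0,0,0,0,1],[-0.863,0.968,0,0,0,0,1],[-0.863,0.968,0,0,0,0,1],[-0.863,0.968,0,0,0,0,1],[-0.863,0.968,0,0,0,0,1],[-0.863,0.968,0,0,0,0,1],[-0.863,0.968,0,0,0,0,1],[-0.863,0.968,0,0,0,0,1]]]' | head -2
python3 -m pendant '[[[-0.863,0.968,0,0,0,0,1],[-0.863,0.968,0,0,0,0,1],[-0.863,0.968,0,0,0,0,1],[-0.863,0.968,0,0,0,0,1],[-0.863,0.968,0,0,0,0,1],[-0.863,0.968,0,0,0,0,1],[-0.863,0.968,0,0,0,0,1],[-0.863,0.968,0,0,0,0,1]]]' | head -2
python3 -m pendant '[[[-0.863,0.968,0,0,0,0,1],[-0.863,0.968,0,0,0,0,1],[-0.863,0.968,0,0,0,0,1],[-0.863,0.968,0,0,0,0,1],[-0.863,0.968,0,0,0,0,1],[-0.863,0.968,0,0,0,0,1],[-0.863,0.968,0,0,0,0,1],[-0.863,0.968,0,0,0,0,1]]]' | head -2
python3 -m pendant '[[[0,0,1,0,0,1,1],[0,0,1,0,0,1,1],[0,0,1,0,0,1,1],[0,0,1,0,0,1,1],[0,0,1,0,0,1,1],[0,0,1,0,0,1,1],[0,0,1,0,0,1,1],[0,0,1,0,0,1,1]]]'
python3 go.py .4615 -.0532 .096 180 0 168
```

```text
time_s: 1.7
tcp_pos: [0.3098, -0.4389, 0.4082]
time_s: 2.5
tcp_pos: [0.3856, -0.2458, 0.4083]
time_s: 3.3
tcp_pos: [0.4615, -0.0527, 0.4084]
time_s: 4.1
tcp_pos: [0.4611, -0.0538, 0.2476]
eef_rot: [-180.0, -0.0, 168.1]
contact_force: [-0.3, 0.7, -0.2]
gripper_width: 0.0877
gripper_force: 0.0
pos [ 0.4611 -0.0538  0.2476] rot [-1.800e+02 -2.000e-02  1.681e+02] t 4.1 j [  18.    0.  -25.   -0.  -65. -120.]
shift units (tool): [-0.02  0.04  7.58]
turn units (tool): [-0.   -0.01  0.03] shift after turn: [-0.01  0.04  7.58]
```

```bash
python3 -m pendant '[[[0,0,1,0,0,0,1],[0,0,1,0,0,0,1],[0,0,1,0,0,0,1],[0,0,1,0,0,0,1],[0,0,1,0,0,0,1],[0,0,1,0,0,0,1],[0,0,1,0,0,0,1],[0,0,0.58,0,0,0,1]]]' 25 | head -4
python3 -m pendant '[[[0,0,0,0,0,0,-1],[0,0,0,0,0,0,-1],[0,0,0,0,0,0,-1],[0,0,0,0,0,0,-1],[0,0,0,0,0,0,-1],[0,0,0,0,0,0,-1],[0,0,0,0,0,0,-1],[0,0,0,0,0,0,-1]]]'
```

```text
time_s: 4.9
tcp_pos: [0.4604, -0.054, 0.0953]
eef_rot: [-180.0, -0.1, 168.3]
contact_force: [0.6, 0.5, 0.7]
time_s: 5.7
tcp_pos: [0.4615, -0.0538, 0.0971]
eef_rot: [180.0, 0.0, 168.3]
contact_force: [-0.3, 0.2, 0.5]
gripper_width: 0.0291
gripper_force: 0.0
```

```bash
python3 -m pendant '[[[0,0,0,0,0,0,-1],[0,0,0,0,0,0,-1],[0,0,0,0,0,0,-1],[0,0,0,0,0,0,-1],[0,0,0,0,0,0,-1],[0,0,0,0,0,-1,-1],[0,0,0,0,0,-1,-1],[0,0,0,0,0,-1,-1]]]'
python3 -m pendant '[[[0,0,0,0,0,-1,-1],[0,0,0,0,0,-1,-1],[0,0,0,0,0,-1,-1],[0,0,0,0,0,-1,-1],[0,0,0,0,0,-1,-1],[0,0,0,0,0,-1,-1],[0,0,0,0,0,-1,-1],[0,0,0,0,0,-0.1,-1]]]'
```

```text
time_s: 6.5
tcp_pos: [0.4614, -0.0539, 0.097]
eef_rot: [-180.0, -0.0, -179.6]
contact_force: [-0.4, -2.5, 0.9]
gripper_width: 0.0137
gripper_force: 25.0
time_s: 7.3
tcp_pos: [0.4614, -0.0538, 0.097]
eef_rot: [180.0, -0.0, -151.3]
contact_force: [-0.5, -1.5, 0.4]
gripper_width: 0.014
gripper_force: 25.0
```

```bash
python3 -m pendant '[[[0,0,0,0,0,0,1],[0,0,0,0,0,0,1],[0,0,0,0,0,0,1],[0,0,-1,0,0,0,1],[0,0,-1,0,0,0,1],[0,0,-1,0,0,0,1],[0,0,-1,0,0,0,1],[0,0,-1,0,0,0,1]]]' 60
python3 -m pendant '[[[0,0,-1,0,0,0,1],[0,0,-1,0,0,0,1],[0,0,-1,0,0,0,1],[0,0,-1,0,0,0,1],[0,0,-1,0,0,0,1],[0,0,-1,0,0,0,1],[0,0,-1,0,0,0,1],[0,0,-1,0,0,0,1]]]' |head -2
python3 - <<'E'
from h import *
c=cap('top');s=cap('scene')
a=cv2.resize(c['frame'][140:250,270:370],None,fx=4,fy=4,interpolation=2)
b=cv2.resize(s['frame'][160:270,280:380],None,fx=4,fy=4,interpolation=2)
cv2.imwrite('pics/z3.png',np.hstack([a,b]))
E
python3 go.py .457 -.323 .36 180 0 -157.6
```

```text
time_s: 8.1
tcp_pos: [0.4613, -0.0537, 0.1978]
eef_rot: [180.0, 0.0, -151.4]
contact_force: [-0.2, -0.2, -0.4]
gripper_width: 0.0719
gripper_force: 0.0
time_s: 8.9
tcp_pos: [0.4613, -0.0537, 0.3578]
pos [ 0.4625 -0.0538  0.3596] rot [-179.9     0.24 -151.35] t 9.0 j [ 18.  -3. -14.   0. -79. -79.]
shift units (tool): [  6.69 -11.68  -0.03]
turn units (tool): [-0.02  0.06  1.56] shift after turn: [  5.38 -12.34  -0.02]
```

View pics/z3.png

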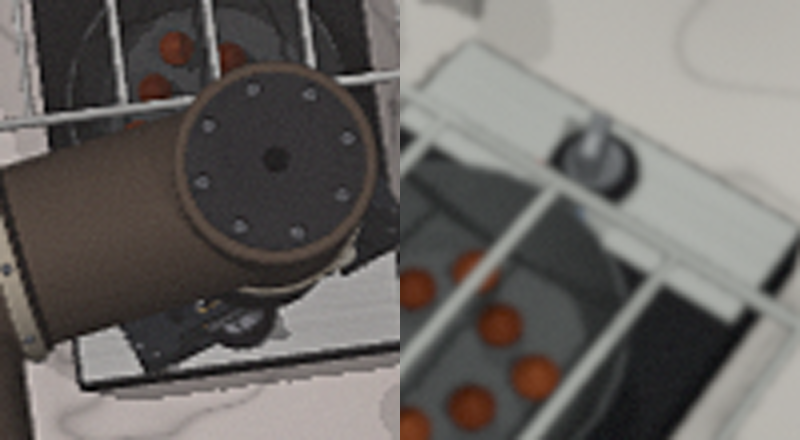

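```bash
python3 -m pendant '[[[0,0,0,0,0,0.78,1],[0,0,0,0,0,0.78,1],[0.384,-0.881,0,0,0,0,1],[0.384,-0.881,0,0,0,0,1],[0.384,-0.881,0,0,0,0,1],[0.384,-0.881,0,0,0,0,1],[0.384,-0.881,0,0,0,0,1],[0.384,-0.881,0,0,0,0,1]]]'|head -2
python3 -m pendant '[[[0.384,-0.881,0,0,0,0,1],[0.384,-0.881,0,0,0,0,1],[0.384,-0.881,0,0,0,0,1],[0.384,-0.881,0,0,0,0,1],[0.384,-0.881,0,0,0,0,1],[0.384,-0.881,0,0,0,0,1],[0.384,-0.881,0,0,0,0,1],[0.384,-0.881,0,0,0,0,1]]]'
python3 - <<'E'
from m import *
c=cap('top')
a=cv2.resize(c['frame'][195:235,310:350],None,fx=10,fy=10,interpolation=2)
s=cap('scene');P=pts(s);P[s['depth']==0]=9
for z0,z1 in((.1,.2),(.2,.265)):
    q,_=near(P,.456,-.318,.03,z0,z1); print(len(q),q.mean(0).round(4),q.max(0).round(4),q.min(0).round(3))
b=cv2.resize(s['frame'][60:180,210:310],(333,400),interpolation=2)
cv2.imwrite('pics/z4.png',np.hstack([a,b]))
E
python3 go.py .457 -.323 .238 180 0 -157.6
```

```text
time_s: 9.8
tcp_pos: [0.4589, -0.1697, 0.3563]
time_s: 10.6
tcp_pos: [0.456, -0.3234, 0.3562]
eef_rot: [180.0, -0.0, -157.6]
contact_force: [0.4, 0.0, 0.1]
gripper_width: 0.0877
gripper_force: 0.0
170 [ 0.4594 -0.3205  0.1523] [ 0.4663 -0.3142  0.1998] [ 0.448 -0.333  0.1  ]
141 [ 0.4591 -0.3209  0.233 ] [ 0.4647 -0.3141  0.2615] [ 0.449 -0.33   0.2  ]
pos [ 0.4559 -0.3242  0.3557] rot [ 1.7993e+02 -8.0000e-02 -1.5770e+02] t 10.7 j [-15.   7.  -4.  -0. -80. -52.]
shift units (tool): [-0.08  0.03  5.88]
turn units (tool): [ 0.02 -0.02 -0.02] shift after turn: [-0.07  0.03  5.88]
```

View pics/z4.png

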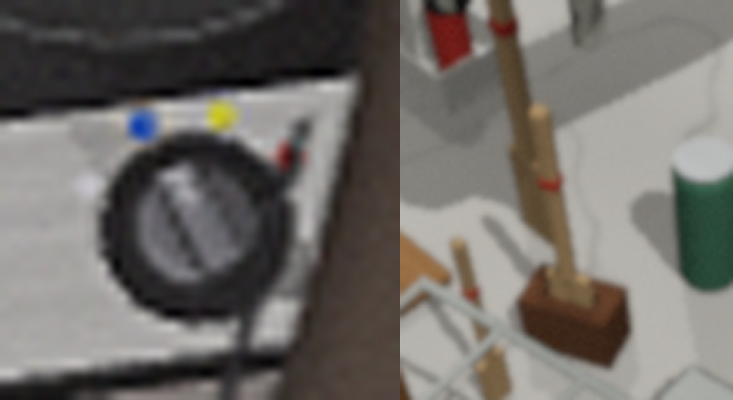

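The dial pointer at (175,175) aims at the blue dot (142,125), so it reads low. The spatula still stands upright. Descending to grasp it.

```bash
python3 -m pendant '[[[0,0,0.9,0,0,0,1],[0,0,0.9,0,0,0,1],[0,0,0.9,0,0,0,1],[0,0,0.9,0,0,0,1],[0,0,0.9,0,0,0,1],[0,0,0.9,0,0,0,1],[0,0,0.48,0,0,0,1],[0,0,0,0,0,0,-1]]]' 60 |head -4
python3 -m pendant '[[[0,0,0,0,0,0,-1],[0,0,0,0,0,0,-1],[0,0,0,0,0,0,-1],[0,0,0,0,0,0,-1],[0,0,0,0,0,0,-1],[0,0,0,0,0,0,-1],[0,0,0,0,0,0,-1],[0,0,0,0,0,0,-1]]]' >/dev/null
python3 -m pendant '[[[0,0,0,0,0,0,-1],[0,0,0,0,0,0,-1],[0,0,0,0,0,0,-1],[0,0,0,0,0,0,-1],[0,0,-0.5,0,0,0,-1],[0,0,-1,0,0,0,-1],[0,0,-1,0,0,0,-1],[0,0,-1,0,0,0,-1]]]'
```

```text
time_s: 11.5
tcp_pos: [0.4555, -0.3221, 0.2379]
eef_rot: [179.9, -0.1, -157.6]
contact_force: [0.1, -0.6, -0.6]
time_s: 13.1
tcp_pos: [0.4562, -0.3229, 0.311]
eef_rot: [-180.0, 0.0, -157.6]
contact_force: [-0.3, -0.8, -0.3]
gripper_width: 0.0145
gripper_force: 60.0
```

```bash
python3 -m pendant '[[[0,0,-1,0,0,0.6,-1],[0,0,-0.8,0,0,0.6,-1],[0,0,-0.8,0,0,0.6,-1],[0,0,0,0,0,0.6,-1],[0,0,0,0,0,0.6,-1],[0,0,0,0,0,0.6,-1],[0,0,0,0,0,0,-1],[0,0,0,0,0,0,-1]]]' |head -4
python3 - <<'E'
from m import *
s=cap('scene');P=pts(s);P[s['depth']==0]=9; st=r.get_state();print(st['tcp_pos'].round(4))
x,y=st['tcp_pos'][:2]
for z0,z1 in((.11,.15),(.15,.2),(.21,.26),(.27,.3)):
    q,_=near(P,x,y,.04,z0,z1)
    if len(q): print(len(q),q.mean(0).round(4),q.max(0).round(4),q.min(0).round(4))
from scipy.spatial.transform import Rotation as Ro
R=Ro.from_euler('z',-172,degrees=True)*Ro.from_euler('x',180,degrees=True)*Ro.from_euler('y',-35,degrees=True)
print(R.as_euler('xyz',degrees=True),R.as_matrix().round(3))
E
python3 go.py .427 -.054 .362 180 0 -172
```

```text
time_s: 13.9
tcp_pos: [0.4562, -0.3229, 0.3619]
eef_rot: [-180.0, 0.0, -171.9]
contact_force: [-0.2, 0.3, -1.2]
[ 0.4562 -0.3229  0.3618]
53 [ 0.4581 -0.3191  0.1416] [ 0.4635 -0.3028  0.1497] [ 0.4491 -0.3419  0.1299]
168 [ 0.4584 -0.3186  0.175 ] [ 0.4632 -0.3012  0.1995] [ 0.4486 -0.3432  0.1502]
104 [ 0.4584 -0.3184  0.2356] [ 0.464  -0.3136  0.26  ] [ 0.4489 -0.3277  0.2102]
72 [ 0.4586 -0.3183  0.2854] [ 0.4636 -0.3128  0.2999] [ 0.4477 -0.3276  0.2701]
[ 180.   35. -172.] [[-0.811 -0.139  0.568]
 [-0.114  0.99   0.08 ]
 [-0.574  0.    -0.819]]
pos [ 0.4562 -0.3229  0.3618] rot [-1.7999e+02  2.0000e-02 -1.7190e+02] t 13.95 j [-15.   6.  -3.   0. -80. -67.]
shift units (tool): [-4.500e-01  1.351e+01 -1.000e-02]
turn units (tool): [-0.    0.    0.02] shift after turn: [-4.300e-01  1.351e+01 -1.000e-02]
```

```bash
python3 -m pendant '[[[-0.03,0.965,0,0,0,0,-1],[-0.03,0.965,0,0,0,0,-1],[-0.03,0.965,0,0,0,0,-1],[-0.03,0.965,0,0,0,0,-1],[-0.03,0.965,0,0,0,0,-1],[-0.03,0.965,0,0,0,0,-1],[-0.03,0.965,0,0,0,0,-1],[-0.03,0.965,0,0,0,0,-1]]]' |head -2
python3 -m pendant '[[[-0.03,0.965,0,0,0,0,-1],[-0.03,0.965,0,0,0,0,-1],[-0.03,0.965,0,0,0,0,-1],[-0.03,0.965,0,0,0,0,-1],[-0.03,0.965,0,0,0,0,-1],[-0.03,0.965,0,0,0,0,-1],[0,0,0,0,-0.5,0,-1],[0,0,0,0,-0.8,0,-1]]]' |head -4
python3 -m pendant '[[[0,0,0,0,-1,0,-1],[0,0,0,0,-1,0,-1],[0,0,0,0,-1,0,-1],[0,0,0,0,-1,0,-1],[0,0,0,0,-1,0,-1],[0,0,0,0,-1,0,-1],[0,0,0,0,-1,0,-1],[0,0,0,0,-0.45,0,-1]]]'
python3 - <<'E'
from m import *
s=cap('scene'); cv2.imwrite('pics/s5.png',s['frame'][80:360,100:500])
P=pts(s);P[s['depth']==0]=9; hsv=cv2.cvtColor(s['frame'],cv2.COLOR_BGR2HSV)
t=cap('top')
E
python3 go.py .4994 -.0437 .2584 180 35 -172
```

```text
time_s: 14.75
tcp_pos: [0.4391, -0.1686, 0.3616]
time_s: 15.55
tcp_pos: [0.4273, -0.0534, 0.3613]
eef_rot: [-180.0, 5.2, -171.8]
contact_force: [-0.2, -1.4, -0.6]
time_s: 16.35
tcp_pos: [0.4257, -0.0544, 0.3611]
eef_rot: [180.0, 35.2, -171.9]
contact_force: [-0.8, -0.5, -0.8]
gripper_width: 0.0147
gripper_force: 60.0
pos [ 0.4255 -0.0546  0.361 ] rot [-179.98   35.06 -171.89] t 16.45 j [  30.  -31.  -46.   18.  -43. -121.]
shift units (tool): [-0.11  0.02  6.34]
turn units (tool): [0.01 0.02 0.02] shift after turn: [-0.12  0.03  6.34]
```

View pics/s5.png

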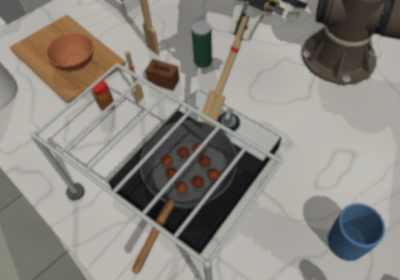

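```bash
python3 -m pendant '[[[-0.11,0.02,1,0,0,0,-1],[0,0,1,0,0,0,-1],[0,0,1,0,0,0,-1],[0,0,1,0,0,0,-1],[0,0,1,0,0,0,-1],[0,0,0.8,0,0,0,-1],[0,0,0.54,0,0,0,-1],[0,0,0,0,0,0,-1]]]'
python3 - <<'E'
from m import *
s=cap('scene');t=cap('top'); a=cv2.resize(s['frame'][150:310,200:400],None,fx=2.5,fy=2.5,interpolation=2); b=cv2.resize(t['frame'][90:250,260:380],(300,400),interpolation=2)
cv2.imwrite('pics/z6.png',np.hstack([a,b]))
E
python3 go.py .4994 -.0437 .2584 180 35 -172
```

```text
time_s: 17.25
tcp_pos: [0.5009, -0.0438, 0.2572]
eef_rot: [-179.9, 34.8, -171.9]
contact_force: [-0.2, -0.5, 0.0]
gripper_width: 0.0144
gripper_force: 60.0
pos [ 0.5008 -0.0437  0.2588] rot [-179.94   34.93 -171.97] t 17.35 j [  21.  -15.  -54.   24.  -19. -124.]
shift units (tool): [ 0.07  0.01 -0.02]
turn units (tool): [-0.01 -0.02  0.01] shift after turn: [ 0.07  0.01 -0.02]
```

View pics/z6.png

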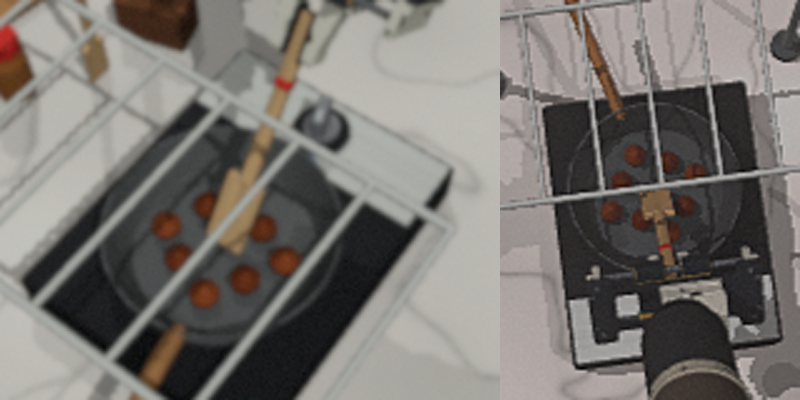

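The blade is in the free middle, with the handle passing well in front of the shelf. J3 is close to its limit, so I'll fit a small kinematic model to the logged poses to check the circle before stirring.

```bash
cat > kin.py <<'E'
from h import *
from scipy.spatial.transform import Rotation as Ro
from scipy.optimize import least_squares
s=r.get_state()
D=[([-53.22,20.55,.68,0,-70.14,-16.5],[.234,-.633,.249]),([-53,18,17,0,-89,-17],[.2338,-.633,.4089]),([18,0,-25,0,-65,-120],[.4611,-.0538,.2476]),
([18,-3,-14,0,-79,-79],[.4625,-.0538,.3596]),([-15,7,-4,0,-80,-52],[.4559,-.3242,.3557]),([30,-31,-46,18,-43,-121],[.4255,-.0546,.361]),(list(s['joints']),list(s['tcp_pos']))]
E=lambda a,q:Ro.from_euler(a,q,degrees=True)
def fk(q,p,sg):
    h,L2,L3,d,Lt,a3=p; A=E('z',q[0]); F=A*E('y',q[1]-q[2])
    W=F*E('x',sg*q[3])*E('y',-q[4])
    return np.array([0,0,h])+(A*E('y',q[1])).apply([0,0,L2])+F.apply([L3,0,a3])+W.apply([Lt,d,0]), W.apply([1,0,0])
best=None
for sg in(1,-1):
    f=lambda p:np.concatenate([fk(q,p,sg)[0]-x for q,x in D])
    o=least_squares(f,[.3,.4,.4,-.19,.3,0]); print(sg,o.x.round(3),np.abs(o.fun).max().round(4), fk(D[-1][0],o.x,sg)[1].round(3))
    if best is None or o.cost<best[0]: best=(o.cost,o.x,sg)
_,p,sg=best
def ik(x,tz,q0):
    f=lambda q:np.concatenate([(fk(q,p,sg)[0]-x)*10,fk(q,p,sg)[1]-tz]); o=least_squares(f,q0); return o.x,o.cost
def circle(tilt,yaw,z,rad,L=.230,c=(.630,-.0253)):
    t,y=np.radians([tilt,yaw]); tz=np.array([np.sin(t)*np.cos(y),np.sin(t)*np.sin(y),-np.cos(t)])
    q=np.array(D[-1][0][:5]); o=[]
    for a in np.radians(np.arange(8,369,45)):
        B=np.array([c[0]+rad*np.cos(a),c[1]+rad*np.sin(a),z]); q,cost=ik(B-L*tz,tz,q); o.append([*q.round(0),round(cost*1e4,2)])
    return np.array(o)
if __name__=='__main__':
    np.set_printoptions(suppress=True)
    for tilt,yaw in((35,8),(30,8),(35,-10),(35,25)): print(tilt,yaw);print(circle(tilt,yaw,.070,.042)[:8])
E
python3 kin.py
```

```text
1 [ 0.252  0.576  0.445 -0.222  0.42   0.07 ] 0.1286 [ 0.472  0.323 -0.82 ]
-1 [ 0.183  0.6    0.462 -0.194  0.347  0.009] 0.0026 [ 0.567  0.079 -0.82 ]
35 8
[[ 20. -10. -51.  24. -17.   0.]
 [ 23. -13. -55.  33. -16.   0.]
 [ 26. -17. -58.  36. -18.   0.]
 [ 27. -21. -60.  32. -20.   0.]
 [ 24. -21. -58.  25. -22.   0.]
 [ 18. -18. -53.  16. -21.   0.]
 [ 15. -13. -48.  12. -21.   0.]
 [ 16. -10. -48.  15. -19.   0.]]
30 8
[[ 20.  -7. -40.  13. -28.   0.]
 [ 25.  -9. -44.  18. -27.   0.]
 [ 28. -13. -48.  21. -28.   0.]
 [ 28. -17. -50.  20. -30.   0.]
 [ 24. -17. -48.  15. -31.   0.]
 [ 18. -14. -44.  10. -31.   0.]
 [ 15. -10. -40.   7. -30.   0.]
 [ 16.  -7. -39.   8. -29.   0.]]
35 -10
[[ 22. -10. -59.  61. -20.   0.]
 [ 28. -11. -60.  60. -24.   0.]
 [ 34. -15. -62.  58. -28.   0.]
 [ 36. -19. -64.  54. -30.   0.]
 [ 32. -20. -64.  53. -29.   0.]
 [ 24. -18. -63.  53. -24.   0.]
 [ 19. -14. -61.  55. -20.   0.]
 [ 18. -11. -60.  59. -18.   0.]]
35 25
[[  3.  -4. -27. -21. -35.   0.]
 [  9.  -7. -31. -17. -32.   0.]
 [ 12. -11. -36. -14. -31.   0.]
 [  9. -13. -37. -16. -34.   0.]
 [  2. -12. -33. -22. -38.   0.]
 [ -4.  -8. -29. -26. -41.   0.]
 [ -5.  -5. -26. -26. -41.   0.]
 [ -2.  -3. -25. -25. -39.   0.]]
```

```bash
python3 -m pendant '[[[0.014,-0.34,-0.01,-0.43,0,-0.615,-1],[0.014,-0.34,-0.01,-0.43,0,-0.615,-1],[0.014,-0.34,-0.01,-0.43,0,-0.615,-1],[0.014,-0.34,-0.01,-0.43,0,-0.615,-1],[0,0,0,0,0,0,-1],[0,0,0,0,0,0,-1],[0,0,0,0,0,0,-1],[0,0,0,0,0,0,-1]]]'
python3 go.py .506 -.0704 .2584 180 35 -160
python3 - <<'E'
from kin import *
np.set_printoptions(suppress=True); print(circle(35,20,.07,.042)[:8])
E
```

```text
time_s: 18.15
tcp_pos: [0.5038, -0.0693, 0.2585]
eef_rot: [-179.9, 34.9, -160.9]
contact_force: [-1.0, 0.3, -0.2]
gripper_width: 0.0146
gripper_force: 60.0
pos [ 0.5038 -0.0693  0.2585] rot [-179.93   34.86 -160.91] t 18.15 j [ 10. -11. -38. -10. -29. -74.]
shift units (tool): [-0.07 -0.09  0.05]
turn units (tool): [-0.15 -0.04 -0.19] shift after turn: [-0.07 -0.09  0.05]
1 [ 0.194  0.42   0.493 -0.197  0.16   0.011] 0.1134 [ 0.571  0.016 -0.821]
-1 [ 0.183  0.603  0.461 -0.194  0.351  0.011] 0.0027 [ 0.541  0.186 -0.821]
[[  9.  -6. -33. -13. -29.   0.]
 [ 15.  -9. -38.  -6. -26.   0.]
 [ 19. -14. -43.  -1. -25.   0.]
 [ 17. -17. -44.  -3. -27.   0.]
 [ 10. -15. -40. -11. -31.   0.]
 [  2. -11. -35. -18. -34.   0.]
 [  0.  -7. -31. -20. -35.   0.]
 [  3.  -5. -30. -18. -33.   0.]]
```

```bash
python3 -m pendant '[[[-0.07,0,0.05,0,0,0,-1],[0,0.25,0,0,0,0,-1],[0,0.3,0,0,0,0,-1],[0,0.3,0,0,0,0,-1],[0,0.3,0,0,0,0,-1],[0,0.3,0,0,0,0,-1],[0,0.3,0,0,0,0,-1],[0,0.25,0,0,0,0,-1]]]' | head -4
python3 -m pendant '[[[0.336,-0.04,-0.235,0,0,0,-1],[0.323,-0.119,-0.226,0,0,0,-1],[0.298,-0.194,-0.208,0,0,0,-1],[0.261,-0.261,-0.183,0,0,0,-1],[0.214,-0.318,-0.15,0,0,0,-1],[0.159,-0.363,-0.111,0,0,0,-1],[0.098,-0.394,-0.068,0,0,0,-1],[0.033,-0.41,-0.023,0,0,0,-1]]]' | head -4
python3 -m pendant '[[[-0.033,-0.41,0.023,0,0,0,-1],[-0.098,-0.394,0.068,0,0,0,-1],[-0.159,-0.363,0.111,0,0,0,-1],[-0.214,-0.318,0.15,0,0,0,-1],[-0.261,-0.261,0.183,0,0,0,-1],[-0.298,-0.194,0.208,0,0,0,-1],[-0.323,-0.119,0.226,0,0,0,-1],[-0.336,-0.04,0.235,0,0,0,-1]]]'
python3 - <<'E'
from m import *
s=cap('scene');t=cap('top'); a=cv2.resize(s['frame'][150:310,200:400],None,fx=2.5,fy=2.5,interpolation=2); b=cv2.resize(t['frame'][90:250,260:380],(300,400),interpolation=2)
cv2.imwrite('pics/z7.png',np.hstack([a,b]))
E
```

```text
time_s: 18.95
tcp_pos: [0.4927, -0.0306, 0.2585]
eef_rot: [-179.9, 34.9, -160.9]
contact_force: [0.4, 1.0, 0.0]
time_s: 19.75
tcp_pos: [0.4665, -0.0852, 0.259]
eef_rot: [-179.9, 34.9, -160.9]
contact_force: [-0.1, -0.5, 0.1]
time_s: 20.55
tcp_pos: [0.5211, -0.1106, 0.2585]
eef_rot: [-179.9, 34.9, -160.9]
contact_force: [-0.8, -0.7, -0.3]
gripper_width: 0.0144
gripper_force: 60.0
```

View pics/z7.png

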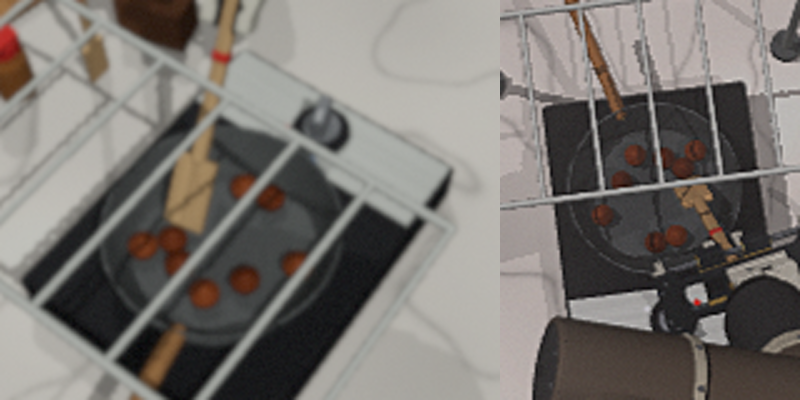

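All eight chestnuts are in the pan and moving, and the shelf is clear. I'll check the blade height and carry on round the pan.

```bash
python3 - <<'E'
from m import *
s=load('scene');P=pts(s);st=r.get_state()
for v in range(226,252,3): print([(P[v,u].round(3)*1000).astype(int).tolist() for u in(270,274)], s['frame'][v,274])
E
python3 -m pendant '[[[-0.336,0.04,0.235,0,0,0,-1],[-0.323,0.119,0.226,0,0,0,-1],[-0.298,0.194,0.208,0,0,0,-1],[-0.261,0.261,0.183,0,0,0,-1],[-0.214,0.318,0.15,0,0,0,-1],[-0.159,0.363,0.111,0,0,0,-1],[-0.098,0.394,0.068,0,0,0,-1],[-0.033,0.41,0.023,0,0,0,-1]]]' | head -4
python3 -m pendant '[[[0.033,0.41,-0.023,0,0,0,-1],[0.098,0.394,-0.068,0,0,0,-1],[0.159,0.363,-0.111,0,0,0,-1],[0.214,0.318,-0.15,0,0,0,-1],[0.261,0.261,-0.183,0,0,0,-1],[0.298,0.194,-0.208,0,0,0,-1],[0.323,0.119,-0.226,0,0,0,-1],[0.336,0.04,-0.235,0,0,0,-1]]]' | head -4
```

```text
[[633, -85, 101], [628, -76, 106]] [ 94 132 158]
[[636, -83, 93], [631, -74, 98]] [ 71 102 124]
[[640, -80, 88], [634, -71, 91]] [ 78 110 135]
[[644, -76, 83], [639, -67, 86]] [ 94 130 156]
[[648, -73, 76], [643, -63, 81]] [ 93 131 156]
[[655, -65, 81], [642, -67, 61]] [ 70  93 113]
[[660, -59, 80], [652, -55, 74]] [44 51 77]
[[664, -55, 75], [655, -52, 67]] [42 48 66]
[[670, -48, 78], [663, -43, 74]] [46 52 66]
time_s: 21.45
tcp_pos: [0.5468, -0.0563, 0.2587]
eef_rot: [-179.9, 34.9, -160.9]
contact_force: [0.1, -0.1, -0.7]
time_s: 22.25
tcp_pos: [0.4925, -0.0311, 0.2587]
eef_rot: [-179.9, 34.9, -160.9]
contact_force: [0.1, -1.0, -0.7]
```

```bash
python3 -m pendant '[[[0.422,-0.04,-0.112,0,0,0,-1],[0.323,-0.119,-0.226,0,0,0,-1],[0.298,-0.194,-0.208,0,0,0,-1],[0.261,-0.261,-0.183,0,0,0,-1],[0.214,-0.318,-0.15,0,0,0,-1],[0.159,-0.363,-0.111,0,0,0,-1],[0.098,-0.394,-0.068,0,0,0,-1],[0.033,-0.41,-0.023,0,0,0,-1]]]' | head -4
python3 -m pendant '[[[-0.033,-0.41,0.023,0,0,0,-1],[-0.098,-0.394,0.068,0,0,0,-1],[-0.159,-0.363,0.111,0,0,0,-1],[-0.214,-0.318,0.15,0,0,0,-1],[-0.261,-0.261,0.183,0,0,0,-1],[-0.298,-0.194,0.208,0,0,0,-1],[-0.323,-0.119,0.226,0,0,0,-1],[-0.336,-0.04,0.235,0,0,0,-1]]]' | head -4
python3 -m pendant '[[[-0.336,0.04,0.235,0,0,0,-1],[-0.323,0.119,0.226,0,0,0,-1],[-0.298,0.194,0.208,0,0,0,-1],[-0.261,0.261,0.183,0,0,0,-1],[-0.214,0.318,0.15,0,0,0,-1],[-0.159,0.363,0.111,0,0,0,-1],[-0.098,0.394,0.068,0,0,0,-1],[-0.033,0.41,0.023,0,0,0,-1]]]' | head -4
python3 -m pendant '[[[0.033,0.41,-0.023,0,0,0,-1],[0.098,0.394,-0.068,0,0,0,-1],[0.159,0.363,-0.111,0,0,0,-1],[0.214,0.318,-0.15,0,0,0,-1],[0.261,0.261,-0.183,0,0,0,-1],[0.298,0.194,-0.208,0,0,0,-1],[0.323,0.119,-0.226,0,0,0,-1],[0.336,0.04,-0.235,0,0,0,-1]]]'
```

```text
time_s: 23.05
tcp_pos: [0.4684, -0.0849, 0.2576]
eef_rot: [-179.9, 35.2, -160.9]
contact_force: [4.2, 2.7, 1.6]
time_s: 23.85
tcp_pos: [0.5211, -0.1106, 0.2555]
eef_rot: [-179.9, 34.9, -160.9]
contact_force: [0.6, -0.3, -1.3]
time_s: 24.65
tcp_pos: [0.5465, -0.0564, 0.2556]
eef_rot: [-179.9, 34.9, -160.9]
contact_force: [-0.6, -1.1, 0.6]
time_s: 25.45
tcp_pos: [0.4923, -0.0311, 0.2556]
eef_rot: [-179.9, 34.9, -160.9]
contact_force: [0.8, 0.3, -0.7]
gripper_width: 0.0145
gripper_force: 60.0
```

```bash
python3 -m pendant '[[[0.336,-0.04,-0.235,0,0,0,-1],[0.323,-0.119,-0.226,0,0,0,-1],[0.298,-0.194,-0.208,0,0,0,-1],[0.261,-0.261,-0.183,0,0,0,-1],[0.214,-0.318,-0.15,0,0,0,-1],[0.159,-0.363,-0.111,0,0,0,-1],[0.098,-0.394,-0.068,0,0,0,-1],[0.033,-0.41,-0.023,0,0,0,-1]]]' | head -4
python3 -m pendant '[[[-0.033,-0.41,0.023,0,0,0,-1],[-0.098,-0.394,0.068,0,0,0,-1],[-0.159,-0.363,0.111,0,0,0,-1],[-0.214,-0.318,0.15,0,0,0,-1],[-0.261,-0.261,0.183,0,0,0,-1],[-0.298,-0.194,0.208,0,0,0,-1],[-0.323,-0.119,0.226,0,0,0,-1],[-0.336,-0.04,0.235,0,0,0,-1]]]' | head -4
python3 -m pendant '[[[-0.336,0.04,0.235,0,0,0,-1],[-0.323,0.119,0.226,0,0,0,-1],[-0.298,0.194,0.208,0,0,0,-1],[-0.261,0.261,0.183,0,0,0,-1],[-0.214,0.318,0.15,0,0,0,-1],[-0.159,0.363,0.111,0,0,0,-1],[-0.098,0.394,0.068,0,0,0,-1],[-0.033,0.41,0.023,0,0,0,-1]]]' | head -4
python3 -m pendant '[[[0.033,0.41,-0.023,0,0,0,-1],[0.098,0.394,-0.068,0,0,0,-1],[0.159,0.363,-0.111,0,0,0,-1],[0.214,0.318,-0.15,0,0,0,-1],[0.261,0.261,-0.183,0,0,0,-1],[0.298,0.194,-0.208,0,0,0,-1],[0.323,0.119,-0.226,0,0,0,-1],[0.336,0.04,-0.235,0,0,0,-1]]]'
python3 -m pendant '[[[0.336,-0.04,-0.235,0,0,0,-1],[0.323,-0.119,-0.226,0,0,0,-1],[0.298,-0.194,-0.208,0,0,0,-1],[0.261,-0.261,-0.183,0,0,0,-1],[0.214,-0.318,-0.15,0,0,0,-1],[0.159,-0.363,-0.111,0,0,0,-1],[0.098,-0.394,-0.068,0,0,0,-1],[0.033,-0.41,-0.023,0,0,0,-1]]]' | head -4
python3 - <<'E'
from m import *
s=cap('scene');t=cap('top'); a=cv2.resize(s['frame'][150:310,200:400],None,fx=2.5,fy=2.5,interpolation=2); b=cv2.resize(t['frame'][90:250,260:380],(300,400),interpolation=2)
cv2.imwrite('pics/z8.png',np.hstack([a,b]))
E
```

```text
time_s: 26.25
tcp_pos: [0.4677, -0.0852, 0.257]
eef_rot: [-179.9, 35.1, -160.9]
contact_force: [1.0, 1.3, 0.7]
time_s: 27.05
tcp_pos: [0.5211, -0.1106, 0.2556]
eef_rot: [-179.9, 34.9, -160.9]
contact_force: [-0.4, -0.7, -1.0]
time_s: 27.85
tcp_pos: [0.5466, -0.0562, 0.2556]
eef_rot: [-179.9, 34.9, -160.9]
contact_force: [-0.2, -0.7, -0.8]
time_s: 28.65
tcp_pos: [0.4923, -0.0311, 0.2555]
eef_rot: [-179.9, 34.9, -160.9]
contact_force: [0.1, -0.2, -0.3]
gripper_width: 0.0145
gripper_force: 60.0
time_s: 29.45
tcp_pos: [0.4687, -0.0849, 0.258]
eef_rot: [-179.9, 35.2, -160.9]
contact_force: [3.2, 3.4, 0.2]
```

View pics/z8.png

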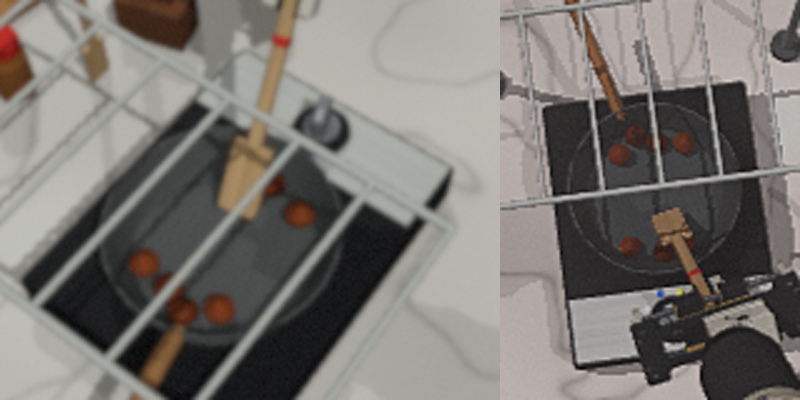

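The nuts are now bunched by the far and near walls and all still inside. I'll move the blade to the middle and check that each pair has moved.

```bash
python3 -m pendant '[[[-0.287,0,0.2,0,0,0,-1],[-0.287,0,0.2,0,0,0,-1],[-0.287,0,0.2,0,0,0,-1],[-0.287,0,0.2,0,0,0,-1],[-0.287,0,0.2,0,0,0,-1],[-0.287,0,0.2,0,0,0,-1],[0,0,0,0,0,0,-1],[0,0,0,0,0,0,-1]]]' | head -4
python3 - <<'E'
from m import *
s=cap('scene');t=cap('top')
N0=np.array([[.680,.002],[.644,.0195],[.604,.032],[.5935,-.006],[.578,-.049],[.612,-.0635],[.657,-.0775],[.672,-.0435]])
c=np.array([.630,-.0253]); print('ang',np.degrees(np.arctan2(*(N0-c).T[::-1])).round(), np.hypot(*(N0-c).T).round(3))
al=[]
for n,f in(('scene',s),('top',t)):
    P=pts(f);P[f['depth']==0]=9; hsv=cv2.cvtColor(f['frame'],cv2.COLOR_BGR2HSV)
    q,m=near(P,*c,.115,.062,.1); br=m&(hsv[...,1]>125)&(hsv[...,0]<14)
    d=cv2.distanceTransform(br.astype(np.uint8),cv2.DIST_L2,3); k,l,st,ce=cv2.connectedComponentsWithStats((d>1.8).astype(np.uint8))
    for i in range(1,k): al.append(P[l==i].mean(0)[:2]); print(n,st[i,4],P[l==i].mean(0).round(3))
al=np.array(al)
for a in N0: print(a,np.hypot(*(al-a).T).min().round(3))
cv2.imwrite('pics/z9.png',np.hstack([cv2.resize(s['frame'][170:290,220:380],(640,480),interpolation=2)]))
E
```

```text
time_s: 30.35
tcp_pos: [0.5066, -0.0709, 0.2554]
eef_rot: [-179.9, 34.8, -160.9]
contact_force: [0.2, -0.8, -0.2]
ang [  29.   73.  114.  152. -155. -115.  -63.  -23.] [0.057 0.047 0.063 0.041 0.057 0.042 0.059 0.046]
scene 4 [ 0.559 -0.057  0.079]
scene 12 [ 0.552 -0.03   0.076]
scene 55 [0.559 0.009 0.078]
scene 58 [ 0.701 -0.06   0.078]
scene 2 [ 0.704 -0.033  0.08 ]
scene 60 [0.709 0.003 0.081]
scene 52 [0.684 0.025 0.078]
top 17 [ 0.695 -0.062  0.08 ]
top 23 [0.678 0.023 0.081]
top 1 [ 0.58  -0.038  0.075]
top 15 [0.556 0.007 0.081]
top 2 [ 0.542 -0.037  0.083]
[0.68  0.002] 0.021
[0.644  0.0195] 0.034
[0.604 0.032] 0.05
[ 0.5935 -0.006 ] 0.035
[ 0.578 -0.049] 0.011
[ 0.612  -0.0635] 0.041
[ 0.657  -0.0775] 0.041
[ 0.672  -0.0435] 0.029
```

View pics/z9.png

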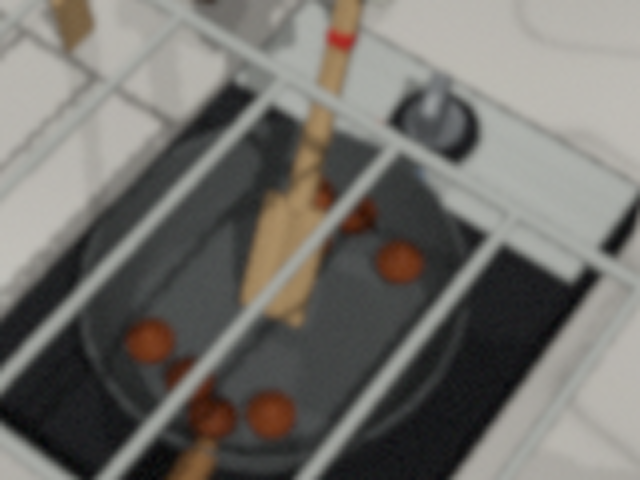

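Every pair has clearly moved and all eight nuts are in. Withdrawing along the handle axis and straightening up. I'll use kinematics to check the crock poses.

```bash
python3 -m pendant '[[[0,0,-0.5,0,0,0,-1],[0,0,-0.9,0,0,0,-1],[0,0,-0.9,0,0,0,-1],[0,0,-0.9,0,0,0,-1],[0,0,-0.9,0,0,0,-1],[0,0,-0.9,0,0,0,-1],[0,0,-1,0,0,0,-1],[0,0,-1,0,0,0,-1]]]' | head -4
python3 -m pendant '[[[0,0,0,0,0.6,0,-1],[0,0,0,0,0.75,0,-1],[0,0,0,0,0.9,0,-1],[0,0,0,0,0.9,0,-1],[0,0,0,0,0.6,0,-1],[0,0,0,0,0,0,-1],[0,0,0,0,0,0,-1],[0,0,0,0,0,0,-1]]]'
python3 go.py .4303 .333 .374 180 20 -161
python3 - <<'E'
from kin import *
q=r.get_state()['joints'][:5]
t,y=np.radians([20,19]); tz=np.array([np.sin(t)*np.cos(y),np.sin(t)*np.sin(y),-np.cos(t)])
for x in([.43,-.09,.374],[.43,0,.374],[.43,.1,.374],[.43,.2,.374],[.43,.333,.374],[.43,.333,.234]): q,c=ik(np.array(x),tz,q); print(x,q.round(0),c.round(6))
E
```

```text
time_s: 31.25
tcp_pos: [0.4297, -0.0974, 0.372]
eef_rot: [-179.9, 34.9, -160.9]
contact_force: [-0.0, 0.3, -0.6]
time_s: 32.05
tcp_pos: [0.4303, -0.0972, 0.3707]
eef_rot: [-179.9, 20.0, -160.9]
contact_force: [-0.1, -0.8, -0.3]
gripper_width: 0.0144
gripper_force: 60.0
pos [ 0.4303 -0.0972  0.3707] rot [-179.93   19.97 -160.94] t 32.05 j [ 10. -17. -24.  -3. -63. -80.]
shift units (tool): [-6.65 20.33  2.22]
turn units (tool): [-0.01 -0.01  0.01] shift after turn: [-6.63 20.34  2.24]
1 [ 0.204  0.454  0.486 -0.2    0.192 -0.003] 0.1123 [ 0.341  0.012 -0.94 ]
-1 [ 0.188  0.6    0.462 -0.194  0.349  0.007] 0.0029 [ 0.323  0.11  -0.94 ]
[0.43, -0.09, 0.374] [ 12. -17. -24.  -3. -63.] 0.0
[0.43, 0, 0.374] [ 30. -20. -29.   4. -62.] 0.0
[0.43, 0.1, 0.374] [ 47. -20. -31.  11. -61.] 0.0
[0.43, 0.2, 0.374] [ 59. -15. -30.  15. -60.] 0.0
[0.43, 0.333, 0.374] [ 68.  -7. -25.  17. -60.] 0.0
[0.43, 0.333, 0.234] [ 67.  -2. -41.  23. -40.] 0.0
```

```bash
python3 -m pendant '[[[-0.277,0.847,0.0925,0,0,0,-1],[-0.277,0.847,0.0925,0,0,0,-1],[-0.277,0.847,0.0925,0,0,0,-1],[-0.277,0.847,0.0925,0,0,0,-1],[-0.277,0.847,0.0925,0,0,0,-1],[-0.277,0.847,0.0925,0,0,0,-1],[-0.277,0.847,0.0925,0,0,0,-1],[-0.277,0.847,0.0925,0,0,0,-1]]]' | head -4
python3 -m pendant '[[[-0.277,0.847,0.0925,0,0,0,-1],[-0.277,0.847,0.0925,0,0,0,-1],[-0.277,0.847,0.0925,0,0,0,-1],[-0.277,0.847,0.0925,0,0,0,-1],[-0.277,0.847,0.0925,0,0,0,-1],[-0.277,0.847,0.0925,0,0,0,-1],[-0.277,0.847,0.0925,0,0,0,-1],[-0.277,0.847,0.0925,0,0,0,-1]]]' | head -4
python3 -m pendant '[[[-0.277,0.847,0.0925,0,0,0,-1],[-0.277,0.847,0.0925,0,0,0,-1],[-0.277,0.847,0.0925,0,0,0,-1],[-0.277,0.847,0.0925,0,0,0,-1],[-0.277,0.847,0.0925,0,0,0,-1],[-0.277,0.847,0.0925,0,0,0,-1],[-0.277,0.847,0.0925,0,0,0,-1],[-0.277,0.847,0.0925,0,0,0,-1]]]' | head -4
python3 -m pendant '[[[0,0,0,0,0,0,-1],[0,0,0,0,0,0,-1],[0,0,0,0,0,0,-1],[0,0,0,0,0,0,-1],[0,0,0,0,0,0,-1],[0,0,0,0,0,0,-1],[0,0,0,0,0,0,-1],[0,0,0,0,0,0,-1]]]' | head -4
python3 - <<'E'
from m import *
s=cap('scene');t=cap('top');cr=None
for n,f in(('s',s),('t',t)):
    P=pts(f);P[f['depth']==0]=9
    q,_=near(P,.49,.354,.08,.112,.126); hsv=cv2.cvtColor(f['frame'],cv2.COLOR_BGR2HSV)
    wood=lambda m:(hsv[...,0]>5)&(hsv[...,0]<25)&(hsv[...,1]>60)&m
    for z0,z1 in((.13,.165),(.165,.2),(.2,.23),(.24,.3)):
        _,m=near(P,.49,.354,.12,z0,z1); k=P[wood(m)]
        if len(k): print(n,z0,len(k),k.mean(0).round(3),k.min(0).round(3),k.max(0).round(3))
E
python3 go.py .4303 .333 .2341
```

```text
time_s: 32.85
tcp_pos: [0.4303, 0.0466, 0.3718]
eef_rot: [-180.0, 20.0, -161.0]
contact_force: [0.9, -0.1, -0.7]
time_s: 33.65
tcp_pos: [0.4304, 0.1899, 0.3728]
eef_rot: [180.0, 19.9, -161.0]
contact_force: [0.3, -0.1, 0.1]
time_s: 34.45
tcp_pos: [0.4306, 0.3346, 0.3734]
eef_rot: [-179.9, 19.9, -160.9]
contact_force: [-0.5, -0.1, -1.0]
time_s: 35.25
tcp_pos: [0.4307, 0.3329, 0.3736]
eef_rot: [-179.9, 19.9, -160.9]
contact_force: [0.5, 0.3, -1.3]
s 0.13 26 [0.512 0.361 0.163] [0.506 0.342 0.159] [0.518 0.379 0.165]
s 0.165 310 [0.505 0.359 0.182] [0.493 0.338 0.165] [0.518 0.378 0.199]
s 0.2 300 [0.493 0.354 0.215] [0.478 0.335 0.2  ] [0.506 0.374 0.23 ]
s 0.24 234 [0.475 0.347 0.271] [0.462 0.338 0.24 ] [0.488 0.357 0.3  ]
t 0.13 1 [0.509 0.37  0.164] [0.509 0.37  0.164] [0.509 0.37  0.164]
t 0.165 28 [0.506 0.356 0.184] [0.495 0.338 0.167] [0.515 0.374 0.2  ]
t 0.2 28 [0.494 0.349 0.215] [0.486 0.335 0.201] [0.504 0.371 0.23 ]
t 0.24 5 [0.484 0.344 0.245] [0.48  0.342 0.24 ] [0.487 0.347 0.249]
pos [0.4306 0.333  0.3735] rot [-179.93   19.89 -160.93] t 35.35 j [  68.   -6.  -24.   17.  -60. -146.]
shift units (tool): [2.39 0.01 6.55]
```

```bash
python3 -m pendant '[[[0.299,0,0.819,0,0,0,-1],[0.299,0,0.819,0,0,0,-1],[0.299,0,0.819,0,0,0,-1],[0.299,0,0.819,0,0,0,-1],[0.299,0,0.819,0,0,0,-1],[0.299,0,0.819,0,0,0,-1],[0.299,0,0.819,0,0,0,-1],[0.299,0,0.819,0,0,0,-1]]]'
python3 -m pendant '[[[0,0,0,0,0,0,-1],[0,0,0,0,0,0,-1],[0,0,0,0,0,0,-0.6],[0,0,0,0,0,0,-0.6],[0,0,0,0,0,0,-0.6],[0,0,0,0,0,0,-0.4],[0,0,0,0,0,0,0],[0,0,0,0,0,0,0.5]]]'
```

```text
time_s: 36.15
tcp_pos: [0.4303, 0.3328, 0.2334]
eef_rot: [-179.9, 19.9, -160.9]
contact_force: [0.4, 0.1, -0.8]
gripper_width: 0.0148
gripper_force: 60.0
time_s: 36.95
tcp_pos: [0.4303, 0.3327, 0.2341]
eef_rot: [-179.9, 19.9, -160.9]
contact_force: [0.9, 0.1, -0.0]
gripper_width: 0.0363
gripper_force: 0.0
```

Opening fully, then withdrawing along the tool axis.

```bash
python3 -m pendant '[[[0,0,0,0,0,0,1],[0,0,0,0,0,0,1],[0,0,0,0,0,0,1],[0,0,0,0,0,0,1],[0,0,0,0,0,0,1],[0,0,0,0,0,0,1],[0,0,-0.3,0,0,0,1],[0,0,-0.5,0,0,0,1]]]'
python3 -m pendant '[[[0,0,-0.8,0,0,0,1],[0,0,-1,0,0,0,1],[0,0,-1,0,0,0,1],[0,0,-1,0,0,0,1],[0,0,-1,0,0,0,1],[0,0,-1,0,0,0,1],[0,0,-1,0,0,0,1],[0,0,0,0,0,0,1]]]'
python3 -m pendant '[[[0,0,0,0,0,0,1],[0,0,0,0,0,0,1],[0,0,0,0,0,0,1],[0,0,0,0,0,0,1],[0,0,0,0,0,0,1],[0,0,0,0,0,0,1],[0,0,0,0,0,0,1],[0,0,0,0,0,0,1]]]' >/dev/null
python3 - <<'E'
from h import *
s=cap('scene');t=cap('top')
cv2.imwrite('pics/z10.png',np.vstack([cv2.resize(s['frame'][150:390,200:520],(400,300)),cv2.resize(t['frame'][90:270,160:400],(400,300))]))
E
```

```text
time_s: 37.75
tcp_pos: [0.425, 0.3306, 0.2491]
eef_rot: [-179.9, 19.8, -160.9]
contact_force: [-0.1, -0.4, -0.1]
gripper_width: 0.087
gripper_force: 0.0
time_s: 38.55
tcp_pos: [0.3812, 0.3166, 0.3809]
eef_rot: [179.8, 20.1, -161.0]
contact_force: [-1.2, -0.2, -0.1]
gripper_width: 0.0877
gripper_force: 0.0
```

View pics/z10.png

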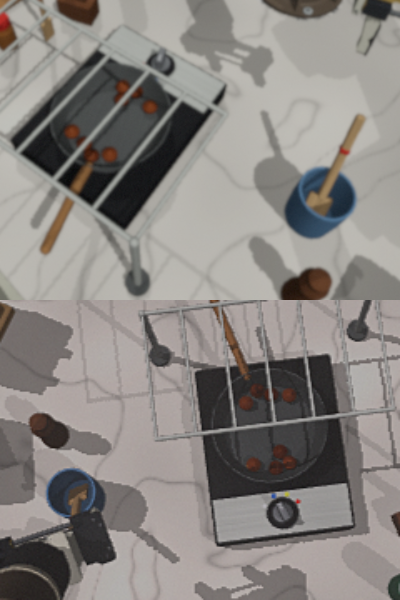

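The spatula leans in the crock at (330,180), the nuts are in the pan, the dial is still at low, and the gripper is clear of everything.

```bash
python3 -c "
from plant import r
print(r.close_job())"
```

```text
the job is handed in; nothing more can be done
None
```

The dial is at low, the chestnuts got three full circles and are all still in the pan, the spatula stands blade-down in the blue crock, and the job is handed in; the hand-in returned no verdict.

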